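# Peel the top enamel tray off the stack and hold it out to the customer

## Robot

A 6-joint arm with a two-finger parallel gripper is mounted at the origin on the work surface. World frame = base frame: x ahead of the robot, y to its left, z up, the work surface at z = 0. Lengths are in mm, angles in rad, forces in N, time in s.
With the tool pointing down it reaches from about 350 to 875 mm from the base axis. Payload 4.2 kg.
Tool frame: the origin (TCP) lies midway between the tips of the shut fingers; the grasp point (between the pads) lies 19 mm behind it; z points along the fingers, y is the line along which they close (so a half turn about z gives the same grasp; the last joint's range is limited). The gripper opens to 85 mm and grips with 20 to 120 N. Pads are 22 mm wide; open, the fingers measure 114 mm over their backs; the gripper's body (76 mm by 85 mm) begins 54 mm behind the grasp point. The pads swing forward as they close: fully open they stand 13 mm farther back than shut.
Start: joints at [-1.063, 0.385, 0.008, 0, -1.194, -0.259], TCP at [153.918, -605.73, 231.312] pointing down, gripper open.
Joint ranges: [-3.14, 3.14], [-1.21, 2.06], [-1.07, 1.41], [-3.16, 2.05], [-2.99, -0.16], [-3.1, 3.1]. Speed limits (rad/s): [2.79, 2.79, 3.14, 3.14, 3.14, 3.14].

## Interface

Orientations are given as a unit quaternion [x, y, z, w].
In Python, from bench import read_state, get_image, job_done gives the robot as it stands.
- The arm moves only by the shell command python3 -m jog 'ROWS'. ROWS is JSON, a list of rows, each a list of 3 entries, a list of its own where there are three numbers: the shift along the world's x, y, z scaled (see below), then the turn, a rotation vector about the world's x, y, z scaled (see below), then the gripper's target within -1 to 1 (shut at 1, half-way at 0, fully open at -1). In form: [[[x, y, z], [wx, wy, wz], claw], ...]. A call has 1 to 20 rows; each row is the pose to reach, as a shift and turn from the pose commanded when the call began; what a row does not reach only later rows make up. The controller multiplies each number of a shift by 10 cm and each number of a turn by 120 degrees. A row lasts 1/10 s, in which the tool goes at most 50 mm and 8.59 degrees, less where a joint would pass 70% of its speed; a pose out of reach is approached as far as the arm can. A call with a number of a shift or a turn outside -1 to 1 is refused whole. A call with a gripper value outside its range is refused whole. The fingers move at their own pace and stop on an object; the grip force is fixed at half the most. Time passes only in rows, so rows that repeat a pose let the fingers close. It gives the time, the measured TCP pose, the force, the opening and the grip force at its end, in the units of the state.
- read_state(): the state, without advancing time (a new reading comes with each control period).
- get_image(name): name is "scene" or "side" or "wrist"; returns a dict with "frame" (480x640x3 uint8, red, green, blue), "range_z" (480x640 float32, mm along the optical axis (not along the pixel's ray), 0 where there is no reading), "fx", "fy", "cx", "cy" (pixels), "R" (3x3) and "t" (3): a world point X has camera coordinates R X + t. Camera axes: x right, y down, z forward; pixel columns grow to the right and rows downward; lengths in mm; the calibration is good to about 2 mm. The wrist camera is an equidistant fisheye: a pixel r from the principal point sees the ray r / f radians off the axis. A picture is of the moment at which its call begins.
- job_done(): hands the job in; it is judged then, once.
The state is a dict: "clock": time; "joints": joint angles; "joint_vel": joint speeds; "joint_efforts": joint torques, N m; "position": TCP position; "ee_rot": TCP orientation; "contact_force": force on the tool from outside, world axes, zero at the start; "wrist_torque": the same for the moment, N m; "gripper_width": finger opening in mm; "grasp_force": force on a finger pad.
Only numpy, scipy, OpenCV 4.12 (cv2) and the standard library are available. Lean on these libraries where they do the work, as an engineer would, in place of code of your own. Each camera call takes 0.05 s, during which the arm holds its last target. There are 200 camera calls.

## Task

At the fair stall, take the top enamel tray of the clinging nested stack by its upright corner tab and peel it off: raise the tab corner a good 3 cm first while the opposite corner still sits in its place, then lift the tray free, leaving the trays below where they are. Hold it out level to the customer over the middle of the cork mat, well clear of it (a good hand's breadth, 12 cm or more), and finish there with the gripper still holding the tray by its tab, nothing put down or let go. Leave the mug, the model car and the cardboard box alone.

Things in the scene. Friction and masses are not known exactly. Their poses are not given: they have to be found in the camera images.
- top_tray: Top tray, white enamel, 0.2 kg. Origin: centre of the plane its four feet stand on; x along its long side, z up out of its mouth. 200 (x) by 155 mm over its flange, whose top is 41.5 mm above the origin; walls slope outward by 30 degrees. Nested, its origin is 42 mm above the table, axes along the stack's. The grip tab stands on the flange corner at x = -88, y = -66 mm
- tab (a point): Upright fin on the top tray's corner, its only handle: 10 mm thick, 30 long, 36 tall above the flange, same enamel. Its length runs horizontally at 37 degrees (0.647 rad) from the tray's x towards its y, roughly to the tray's middle: pinch it across that line. Point: middle of the fin, 24 mm above the flange top, 12 mm below the fin's top; tray's axes
- tab_foot (a point): Underside of the top tray's foot nearest the tab, at x = -66, y = -44, z = 0 mm of the tray. Four such round feet, 12 mm in diameter, at x = +-66, y = +-44. Under the tray a sprung rubber pad presses on each foot, so that each clings with about 1.5 N until it has risen about 9 mm; tray's axes
- far_foot (a point): Underside of the top tray's foot at the opposite corner, at x = 66, y = 44, z = 0 mm of the tray; the tray can be swung up about it while being peeled (room for at least 0.24 rad); tray's axes
- stack: The three white trays below, stuck fast together as one piece of 0.9 kg standing loose on the table, same outline as the top tray but without a tab, flange top 69.5 mm above the table. Origin: centre of the underside, on the table; axes as the top tray's while nested
- mat: Flat cork mat fixed to the table, 240 (x) by 200 (y) by 4 mm, origin at the centre of its underside; the customer's place
- mug: White mug, 80 mm in diameter, 92 mm high, origin at the centre of its underside; bystander
- model_car: Red model car 90 mm long (its x), 42 mm wide, 40 mm high, origin at the centre of its underside; bystander
- card_box: Open cardboard box 120 (x) by 160 (y) by 50 mm, origin at the centre of its underside; bystander

How it is judged (in metres and radians):
On the way:
1. held by its tab, the tray has its tab corner up (its foot more than 22 mm above its nested place) while the opposite foot is still within 8 mm of its nested place (z of tab_foot in the frame of stack above 0.064 m and z of far_foot in the frame of stack below 0.05 m and height (world z) of stack below 0.008 m and angle between stack's own z axis and vertical below 0.06 rad and distance between the grasp point and tab below 0.035 m), for 0.1 s.
At the end, for the whole second after the job is handed in: The fingers alone hold the top tray still, by its tab (grasp point within 35 mm), its feet over 100 mm above the table, mouth up, level within 0.25 rad, its centre within 60 mm of the mat's centre from above; the lower trays stand flat within 30 mm of where they were (horizontal distance between top_tray and mat below 0.06 m and height (world z) of top_tray above 0.1 m and angle between top_tray's own z axis and vertical below 0.25 rad and linear speed of top_tray below 0.03 m/s and contact force between the fingers and top_tray above 2 N and contact force between top_tray and stack below 0.1 N and distance of stack from where it was at the start of the episode below 0.03 m and angle between stack's own z axis and vertical below 0.03 rad and height (world z) of stack below 0.008 m and distance between the grasp point and tab below 0.035 m); the arm keeps its last pose, push and grip.
It fails at once if the lower trays are picked up or tipped over (height (world z) of stack above 0.03 m or angle between stack's own z axis and vertical above 0.3 rad).
It fails at once if the mug, the model car or the cardboard box is disturbed (distance of any of mug, model_car, card_box from where it was at the start of the episode above 0.03 m).
It also fails if it takes over 48 s, if anything falls off the work surface, if the arm or the gripper's body presses on something with over 40 N, if the wrist force passes 120 N, or if a joint passes its speed limit or range.

## Working session

There is one attempt and no reset: what is moved stays moved. The work goes in short steps, Python scripts to look and compute and a shell command to move; the robot and the scene stay as the last step left them, time stands still between calls to the robot, and variables do not carry over. Pictures are saved under pics/ and viewed, at most 10 in all, crops included, and the job is handed in when it is done.

```bash
mkdir -p pics; ls
python3 - <<'E'
from bench import *
import cv2,numpy as np
for n in("scene","side"):
    d=get_image(n);cv2.imwrite(f"pics/{n}0.png",d["frame"][:,:,::-1]);np.savez(f"{n}0.npz",**d);print(n,d["fx"],d["fy"],d["cx"],d["cy"],d["R"],d["t"])
s=read_state();print(s["position"],s["ee_rot"],s["clock"])
E
```

```text
pics
scene 479.5938736436977 479.5938736436977 322.3518428195802 238.85769264483238 [[-0.54493461  0.83832602 -0.01599217]
 [ 0.68011112  0.43077464 -0.59319648]
 [-0.49040303 -0.33412975 -0.80489886]] [ 269.33902205 -415.76464229 1621.16106824]
side 523.2981374939754 523.2981374939754 320.6472812623887 242.5624854468084 [[-0.85179224 -0.523639    0.01588017]
 [-0.40769306  0.64354    -0.6477983 ]
 [ 0.32899293 -0.5582638  -0.76164637]] [ 580.35044652  259.17493801 1288.61711843]
[ 153.79722929 -605.23018688  230.31217774] [-1.23999989e-01  9.92281712e-01  9.88839658e-04 -1.72568141e-04] 0.1
```

View pics/scene0.png

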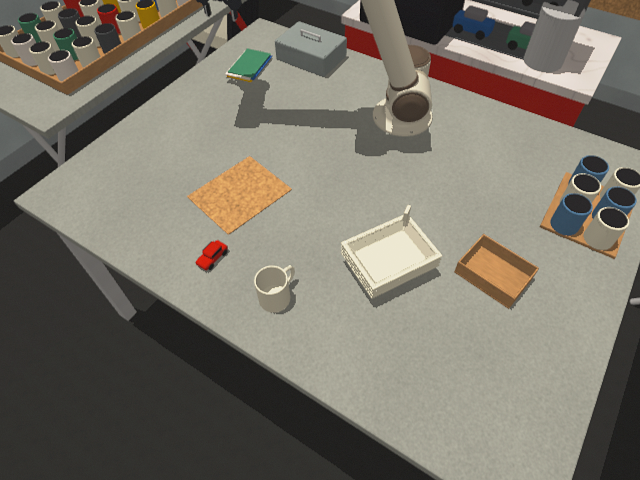

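View pics/side0.png

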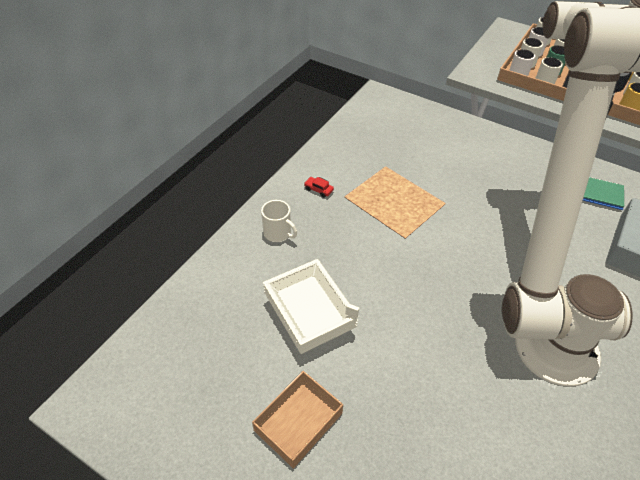

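The scene view shows the tray stack at about (390,255) with its tab at (407,215), and the mat at (240,193). The mug, car and box are at (273,288), (212,254) and (497,270). The side view agrees: tray (312,305), tab (353,311). Next I'll measure from the depth data.

```bash
cat > h.py <<'E'
import numpy as np
def cloud(d):
    v,u=np.mgrid[:480,:640];z=d["range_z"]
    c=np.stack([(u-d["cx"])/d["fx"]*z,(v-d["cy"])/d["fy"]*z,z],-1)
    P=(c-d["t"])@d["R"];P[z==0]=np.nan
    return P
E
python3 - <<'E'
from h import *
import cv2
allp=[];tabs=[]
for n,(u,v,w,h),mc in(("scene",(330,195,120,110),None),("side",(255,250,110,110),None)):
    d=dict(np.load(n+"0.npz"));P=cloud(d);f=d["frame"].astype(int)
    Q=P[v:v+h,u:u+w].reshape(-1,3)
    fl=Q[(Q[:,2]>79)&(Q[:,2]<88)];tb=Q[(Q[:,2]>92)&(Q[:,2]<125)]
    allp.append(fl);tabs.append(tb)
    print(n,len(fl),cv2.minAreaRect(fl[:,:2].astype(np.float32)),"tab",len(tb),tb.mean(0),tb[:,2].max(),tb.min(0),tb.max(0))
    hs=cv2.cvtColor(d["frame"],cv2.COLOR_RGB2HSV)
    m=(abs(P[...,2]-4)<8)&(hs[...,1]>110)&(hs[...,0]<25)
    k,l,st,ce=cv2.connectedComponentsWithStats(m.astype(np.uint8))
    i=1+np.argmax(st[1:,4]); q=P[l==i]
    print("mat",cv2.minAreaRect(q[:,:2].astype(np.float32)),q[:,2].mean(), "px",ce[i])
F=np.vstack(allp);r=cv2.minAreaRect(F[:,:2].astype(np.float32));print("both",r,cv2.boxPoints(r))
T=np.vstack(tabs);print("tab",T.mean(0));print(cv2.minAreaRect(T[:,:2].astype(np.float32)))
E
```

```text
scene 1115 ((562.0796508789062, 248.44393920898438), (158.79977416992188, 202.3665771484375), 61.043418884277344) tab 74 [458.59865424 235.80421484 112.20237098] 122.4855533902485 [440.33790704 228.61427896  92.48730981] [471.47315558 241.11686379 122.48555339]
mat ((567.3453979492188, -247.48495483398438), (206.21676635742188, 241.27462768554688), 77.48707580566406) 4.963541378433715 px [238.57907723 194.02886751]
side 1116 ((562.3667602539062, 249.596435546875), (156.88726806640625, 203.12167358398438), 60.77981948852539) tab 124 [452.05870338 238.08132594 110.87096934] 124.81036765201142 [437.96352025 229.49166267  92.33393575] [467.82743171 246.15646017 124.81036765]
mat ((443.01361083984375, 484.62847900390625), (144.36036682128906, 103.1168441772461), 80.0858383178711) 4.6995132602664 px [296.90931615 419.5148662 ]
both ((561.8076782226562, 248.7650604248047), (159.10057067871094, 202.97573852539062), 60.89943313598633) [[434.44208 228.61462]
 [611.7957  129.89859]
 [689.1733  268.9155 ]
 [511.81964 367.63153]]
tab [454.50292744 237.23028442 111.36856389]
((454.50750732421875, 237.70361328125), (33.256954193115234, 16.537639617919922), 7.451540470123291)
```

Both cameras agree. Tray centre is (562,249), its x axis is at -29.1°, and its flange measures about 203 x 159 mm. That puts the tab at (453,235) with the fin at about 8°, as seen. The mat centre is (567,-247). I'll move above the tab.

```bash
for i in 1 2 3 4; do python3 -m jog '[[[0.37,0.5,0],[0,0,0],-1],[[0.75,1,0],[0,0,0],-1],[[0.75,1,0],[0,0,0],-1]]' | tail -c 300; done
for i in 1 2 3 4; do python3 -m jog '[[[0,0.5,0],[0,0,0],-1],[[0,1,0],[0,0,0],-1],[[0,1,0],[0,0,0],-1]]' | tail -c 300; done
python3 -m jog '[[[0,0.4,-0.3],[0,0,-0.0525],-1],[[0,0.4,-0.6],[0,0,-0.0525],-1],[[0,0.4,-0.6],[0,0,-0.0525],-1],[[0,0.4,-0.6],[0,0,-0.0525],-1],[[0,0.4,-0.6],[0,0,-0.0525],-1]]'
python3 - <<'E'
from bench import *
import cv2
d=get_image("wrist");cv2.imwrite("pics/w1.png",d["frame"][:,:,::-1])
from h import *
for n,(u,v,w,h) in(("scene",(330,195,120,110)),):
    d=get_image(n);cv2.imwrite("pics/s1.png",cv2.resize(d["frame"][130:300,290:490,::-1],None,fx=3.5,fy=3.5))
s=read_state();print(s["position"],s["ee_rot"],s["clock"],s["joints"])
E
```

```text
clock: 0.4
position: [229.9, -503.1, 230.8]
ee_rot: [-0.125, 0.992, 0.001, -0.0]
contact_force: [1.5, -0.7, -0.3]
gripper_width: 85.3
grasp_force: 0.0
clock: 0.7
position: [305.0, -403.1, 231.1]
ee_rot: [-0.125, 0.992, 0.0, 0.0]
contact_force: [0.1, 0.6, -0.5]
gripper_width: 85.3
grasp_force: 0.0
clock: 1.0
position: [380.2, -303.2, 231.1]
ee_rot: [-0.125, 0.992, 0.0, 0.0]
contact_force: [0.9, -0.2, 0.3]
gripper_width: 85.1
grasp_force: 0.0
clock: 1.3
position: [455.4, -203.1, 231.1]
ee_rot: [-0.125, 0.992, 0.0, 0.0]
contact_force: [0.1, -0.4, 0.3]
gripper_width: 85.6
grasp_force: 0.0
clock: 1.6
position: [453.8, -101.3, 231.1]
ee_rot: [-0.128, 0.992, 0.0, -0.0]
contact_force: [1.8, 0.2, 0.8]
gripper_width: 85.1
grasp_force: 0.0
clock: 1.9
position: [454.1, -2.0, 231.3]
ee_rot: [-0.127, 0.992, 0.0, 0.0]
contact_force: [0.0, 0.2, 0.3]
gripper_width: 85.6
grasp_force: 0.0
clock: 2.2
position: [454.4, 97.6, 231.2]
ee_rot: [-0.127, 0.992, 0.0, 0.0]
contact_force: [-0.1, -0.9, 0.5]
gripper_width: 85.5
grasp_force: 0.0
clock: 2.5
position: [454.7, 197.3, 230.9]
ee_rot: [-0.126, 0.992, 0.0, 0.0]
contact_force: [-0.4, -0.5, -0.2]
gripper_width: 85.7
grasp_force: 0.0
clock: 3.0
position: [455.0, 233.7, 173.0]
ee_rot: [-0.069, 0.998, 0.001, 0.001]
contact_force: [-0.1, -0.5, 0.2]
gripper_width: 85.3
grasp_force: 0.0
[454.85960051 234.0434586  173.0525521 ] [-6.88868750e-02  9.97623134e-01  9.53577453e-04  1.33120503e-03] 3.1 [ 7.93124951e-01  2.44368203e-01 -3.55211310e-01  4.07139885e-04
 -9.67959062e-01 -2.22626844e+00]
```

View pics/w1.png

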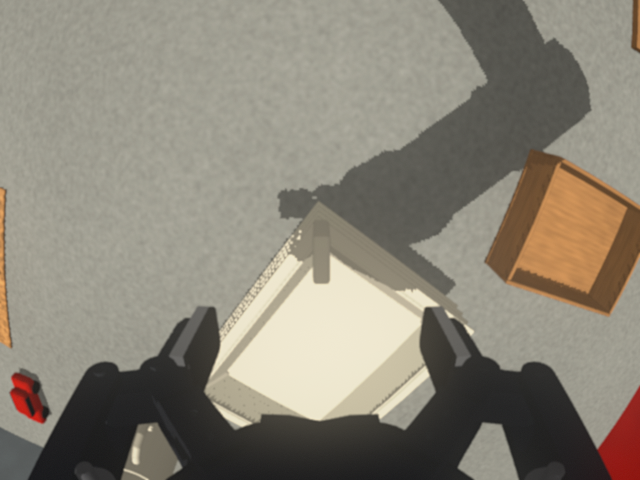

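The fin is at (322,250), vertical in the image and centred between the fingers at columns 205 and 435, so lateral position and yaw are good. I'll check its along-fin position with the wrist depth.

Run:
```python
from bench import *
from h import *
d=get_image("wrist");v,u=np.mgrid[200:300,295:345]
dx=u-d["cx"];dy=v-d["cy"];r=np.hypot(dx,dy)+1e-9;th=r/d["fx"]
z=d["range_z"][200:300,295:345];t=np.tan(th)*z
c=np.stack([dx/r*t,dy/r*t,z],-1);P=((c-d["t"])@d["R"])[z>0]
T=P[(P[:,2]>113)&(P[:,2]<125)];F=P[(P[:,2]>78)&(P[:,2]<89)]
import cv2
print(len(T),T.mean(0),cv2.minAreaRect(T[:,:2].astype(np.float32)),len(F),F[:,2].mean())
```

```text
893 [450.60934383 233.77553089 119.28702058] ((451.8755187988281, 234.04998779296875), (29.847061157226562, 10.066314697265625), 7.681474685668945) 840 83.78503225402436
```

The wrist view gives the fin at (452,234), 30 x 10 mm, 7.7°, with its top at 119.3 mm. All match the given sizes, so I'll descend and grip.

```bash
python3 -m jog '[[[-0.03,0,-0.2],[0,0,0],-1],[[-0.03,0,-0.4],[0,0,0],-1],[[-0.03,0,-0.6],[0,0,0],-1],[[-0.03,0,-0.75],[0,0,0],-1],[[-0.03,0,-0.83],[0,0,0],-1],[[-0.03,0,-0.83],[0,0,0],-1]]'
python3 -m jog '[[[0,0,0],[0,0,0],0],[[0,0,0],[0,0,0],0.3],[[0,0,0],[0,0,0],0.6],[[0,0,0],[0,0,0],1],[[0,0,0],[0,0,0],1],[[0,0,0],[0,0,0],1],[[0,0,0],[0,0,0],1],[[0,0,0],[0,0,0],1],[[0,0,0],[0,0,0],1],[[0,0,0],[0,0,0],1]]'
python3 - <<'E'
from bench import *
import numpy as np
from scipy.spatial.transform import Rotation as R
p=read_state()["position"];f=np.array([641,255.4,42]);a=np.radians(7)
for th in(.03,.06,.09,.12,.15,.18,.2):
    w=th*np.array([-np.sin(a),np.cos(a),0]);q=f+R.from_rotvec(w).apply(p-f)
    print(th,np.round((q-p)/100,3),np.round(np.degrees(w)/120,4))
E
```

```text
clock: 3.75
position: [450.8, 233.9, 88.0]
ee_rot: [-0.069, 0.998, -0.0, -0.0]
contact_force: [0.2, -0.1, 0.5]
gripper_width: 85.8
grasp_force: 0.0
clock: 4.75
position: [451.0, 234.3, 88.6]
ee_rot: [-0.069, 0.998, 0.0, 0.0]
contact_force: [-1.7, -0.5, 4.5]
gripper_width: 8.8
grasp_force: 59.0
0.03 [0.015 0.002 0.057] [-0.0017  0.0142  0.    ]
0.06 [0.031 0.004 0.114] [-0.0035  0.0284  0.    ]
0.09 [0.049 0.006 0.17 ] [-0.0052  0.0427  0.    ]
0.12 [0.069 0.008 0.226] [-0.007   0.0569  0.    ]
0.15 [0.09  0.011 0.28 ] [-0.0087  0.0711  0.    ]
0.18 [0.114 0.014 0.335] [-0.0105  0.0853  0.    ]
0.2 [0.13  0.016 0.371] [-0.0116  0.0948  0.    ]
```

Gripped at 59 N. Next is the peel about the far foot.

```bash
python3 -m jog '[[[0.008,0.001,0.028],[-0.0009,0.007,0],1],[[0.015,0.002,0.057],[-0.0017,0.0142,0],1],[[0.023,0.003,0.085],[-0.0026,0.0213,0],1],[[0.031,0.004,0.114],[-0.0035,0.0284,0],1],[[0.04,0.005,0.142],[-0.0044,0.0355,0],1],[[0.049,0.006,0.17],[-0.0052,0.0427,0],1],[[0.059,0.007,0.198],[-0.006,0.0498,0],1],[[0.069,0.008,0.226],[-0.007,0.0569,0],1],[[0.08,0.01,0.253],[-0.0078,0.064,0],1],[[0.09,0.011,0.28],[-0.0087,0.0711,0],1],[[0.102,0.012,0.308],[-0.0096,0.0782,0],1],[[0.114,0.014,0.335],[-0.0105,0.0853,0],1],[[0.122,0.015,0.353],[-0.011,0.09,0],1],[[0.122,0.015,0.353],[-0.011,0.09,0],1],[[0.122,0.015,0.353],[-0.011,0.09,0],1],[[0.122,0.015,0.353],[-0.011,0.09,0],1],[[0.122,0.015,0.353],[-0.011,0.09,0],1]]'
cat > tray.py <<'E'
from bench import *
from h import *
import cv2,sys
s=read_state();g=s["position"]
# fit top tray floor/flange plane from both cameras: white points near the tool
for n in("scene","side"):
    d=get_image(n)
    cv2.imwrite(f"pics/{n}_{sys.argv[1]}.png",d["frame"][:,:,::-1]);np.savez(f"{n}_{sys.argv[1]}.npz",**d)
print(g,s["gripper_width"],s["clock"],s["contact_force"],s["wrist_torque"])
E
python3 tray.py peel
python3 - <<'E'
import cv2,numpy as np
a=cv2.imread("pics/scene_peel.png")[170:310,320:460];b=cv2.imread("pics/side_peel.png")[235:375,245:385]
cv2.imwrite("pics/p2.png",cv2.resize(np.hstack([a,b]),(800,400)))
E
```

```text
clock: 6.45
position: [462.2, 235.6, 124.2]
ee_rot: [-0.069, 0.993, -0.005, -0.096]
contact_force: [-6.2, 0.0, 4.2]
gripper_width: 8.9
grasp_force: 59.2
[462.20315483 235.55205976 124.16758703] 8.930794618610685 6.45 [-6.15309843  0.02315553  4.22221097] [-0.15655831  0.83235575 -0.09502776]
```

View pics/p2.png

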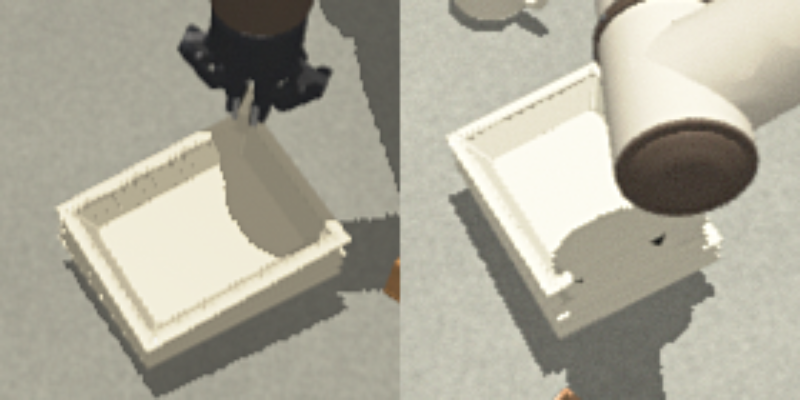

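The tray's tab corner (near (235,130) in the left half) is raised and the far corner still sits on the stack. I'll measure the tilt from the floor plane.

```bash
cat > fit.py <<'E'
from h import *
import sys
def fit(tag,c,R=45,zlo=0,zhi=1000):
    P=cloud(dict(np.load(f"scene_{tag}.npz"))).reshape(-1,3)
    m=(np.hypot(*(P[:,:2]-c).T)<R)&(P[:,2]>zlo)&(P[:,2]<zhi);q=P[m]
    for _ in range(4):
        ctr=q.mean(0);n=np.linalg.svd(q-ctr,full_matrices=0)[2][2];n*=np.sign(n[2])
        r=(q-ctr)@n;q=q[abs(r)<max(2,2*r.std())]
    print(tag,len(q),"floor z at c",ctr[2]-(n[:2]@(np.array(c)-ctr[:2]))/n[2],"n",n.round(3),"tilt",np.arccos(n[2]),"std",r.std())
if __name__=="__main__": fit(sys.argv[1],[float(sys.argv[2]),float(sys.argv[3])])
E
python3 - <<'E'
import numpy as np;d=np.load('scene0.npz');np.savez('scene_0.npz',**d)
E
python3 fit.py 0 562 249; python3 fit.py peel 570 249
```

```text
0 717 floor z at c 56.41942567679228 n [0.008 0.001 1.   ] tilt 0.007685962505137547 std 1.5252750521161706
peel 2654 floor z at c -133.59754840090056 n [0.985 0.171 0.035] tilt 1.5359630937705078 std 11.07662283407821
```

Run:
```python
from fit import *
fit("0",[575,255],40,40,100)
fit("peel",[575,255],45,45,95)
fit("peel",[590,255],35,45,95)
```

```text
0 563 floor z at c 56.47371488902513 n [-0.003  0.004  1.   ] tilt 0.004602063386996668 std 1.5006609712567172
peel 836 floor z at c 70.05177396653664 n [0.183 0.02  0.983] tilt 0.18506750744453765 std 1.7109562362855946
peel 518 floor z at c 67.25091963450107 n [0.184 0.019 0.983] tilt 0.18555589308506362 std 1.677513799647919
```

Tilt is 0.185 rad. The tab foot has risen about 29 mm and the far foot stays at about 43 mm, so the peel is achieved. I'll lift it free gently.

```bash
python3 -m jog '[[[0,0,0.02],[0,0,0],1],[[0,0,0.05],[0,0,0],1],[[0,0,0.08],[0,0,0],1],[[0,0,0.11],[0,0,0],1],[[0,0,0.14],[0,0,0],1],[[0,0,0.18],[0,0,0],1],[[0,0,0.22],[0,0,0],1],[[0,0,0.27],[0,0,0],1],[[0,0,0.32],[0,0,0],1],[[0,0,0.38],[0,0,0],1],[[0,0,0.45],[0,0,0],1],[[0,0,0.52],[0,0,0],1],[[0,0,0.6],[0,0,0],1],[[0,0,0.7],[0,0,0],1],[[0,0,0.8],[0,0,0],1],[[0,0,0.9],[0,0,0],1],[[0,0,0.97],[0,0,0],1],[[0,0,1],[0,0,0],1],[[0,0,1],[0,0,0],1]]'
python3 tray.py lift
python3 - <<'E'
from fit import *
fit("lift",[590,255],35,100,230)
import cv2
a=cv2.imread("pics/scene_lift.png")[130:310,310:490];b=cv2.imread("pics/side_lift.png")[205:385,225:405]
cv2.imwrite("pics/p3.png",cv2.resize(np.hstack([a,b]),(800,400)))
E
```

```text
clock: 8.45
position: [463.2, 235.9, 224.0]
ee_rot: [-0.069, 0.993, -0.005, -0.094]
contact_force: [-0.1, -0.5, -2.1]
gripper_width: 9.1
grasp_force: 58.6
[463.2208028  235.87004858 224.03228235] 9.139671225337516 8.45 [-0.13418635 -0.50845896 -2.09211892] [ 0.01708573 -0.30242965 -0.05041431]
lift 546 floor z at c 165.82970125038088 n [0.192 0.032 0.981] tilt 0.19561540562289115 std 1.2791629550861254
```

View pics/p3.png

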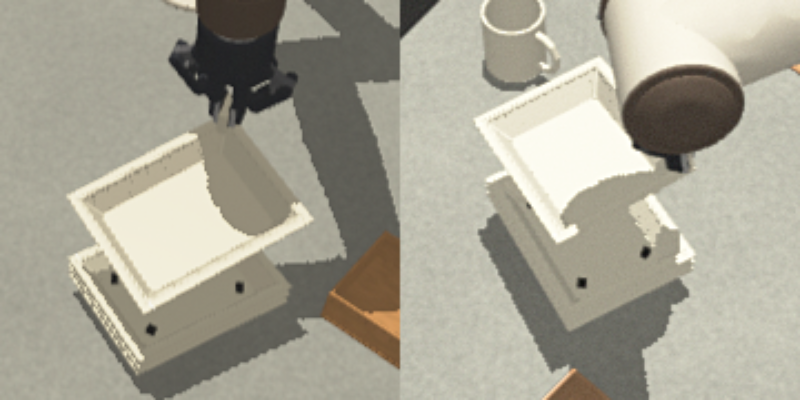

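The tray is free with no slip, and the wrist carries 2.1 N. The lower stack is still in place. I'll level it, raise it a little and carry it to the mat.

```bash
python3 -m jog '[[[0,0,0.05],[0.002,-0.012,0],1],[[0,0,0.1],[0.004,-0.024,0],1],[[0,0,0.14],[0.006,-0.036,0],1],[[-0.01,0,0.18],[0.008,-0.048,0],1],[[-0.02,0,0.21],[0.01,-0.06,0],1],[[-0.03,0,0.24],[0.012,-0.072,0],1],[[-0.05,0,0.26],[0.014,-0.083,0],1],[[-0.06,0,0.26],[0.0153,-0.0917,0],1],[[-0.06,0,0.26],[0.0153,-0.0917,0],1]]' | head -2
python3 -m jog '[[[0,-0.05,0],[0,0,0],1],[[0,-0.13,0],[0,0,0],1],[[0,-0.24,0],[0,0,0],1],[[0,-0.38,0],[0,0,0],1],[[0,-0.53,0],[0,0,0],1],[[0,-0.68,0],[0,0,0],1],[[0,-0.84,0],[0,0,0],1],[[0,-1,0],[0,0,0],1]]' | head -2
for i in 1 2 3; do python3 -m jog '[[[0,-0.16,0],[0,0,0],1],[[0,-0.33,0],[0,0,0],1],[[0,-0.5,0],[0,0,0],1],[[0,-0.66,0],[0,0,0],1],[[0,-0.83,0],[0,0,0],1],[[0,-1,0],[0,0,0],1]]' | head -2; done
python3 -m jog '[[[0,-0.16,0],[0,0,0],1],[[0,-0.32,0],[0,0,0],1],[[0,-0.47,0],[0,0,0],1],[[0,-0.62,0],[0,0,0],1],[[0,-0.76,0],[0,0,0],1],[[0,-0.87,0],[0,0,0],1],[[0,-0.95,0],[0,0,0],1],[[0,-1,0],[0,0,0],1],[[0,-1,0],[0,0,0],1],[[0,-1,0],[0,0,0],1],[[0,-1,0],[0,0,0],1],[[0,-1,0],[0,0,0],1]]'
python3 tray.py end
python3 - <<'E'
from fit import *
fit("end",[567,-247],40,150,300)
import cv2
for n,b in(("scene",(330,195,120,110)),("side",(255,250,110,110))):
    u,v,w,h=b;P=cloud(dict(np.load(n+"_end.npz")))
    Q=P[v:v+h,u:u+w].reshape(-1,3);Q=Q[(Q[:,2]>64)&(Q[:,2]<76)]
    print("stack",n,cv2.minAreaRect(Q[:,:2].astype(np.float32)))
    A=P.reshape(-1,3);A=A[(A[:,2]>205)&(A[:,2]<255)&(np.hypot(A[:,0]-580,A[:,1]+247)<125)]
    print("tray",n,cv2.minAreaRect(A[:,:2].astype(np.float32)))
a=cv2.imread("pics/scene_end.png");b=cv2.imread("pics/side_end.png")
cv2.imwrite("pics/p4.png",cv2.resize(np.hstack([a,b]),(800,300)))
E
```

```text
clock: 9.45
position: [456.3, 235.5, 249.6]
clock: 10.25
position: [457.0, 134.2, 249.7]
clock: 10.85
position: [456.9, 34.3, 249.7]
clock: 11.45
position: [456.8, -65.7, 249.7]
clock: 12.05
position: [456.6, -165.7, 249.7]
clock: 13.25
position: [457.2, -263.8, 249.7]
ee_rot: [-0.07, 0.998, 0.004, 0.002]
contact_force: [1.0, 0.4, -1.8]
gripper_width: 9.4
grasp_force: 58.6
[ 457.16128674 -263.84068803  249.71037265] 9.437195241056758 13.25 [ 0.97575422  0.42972292 -1.75129911] [-0.02438196  0.20627998 -0.0264734 ]
end 437 floor z at c 218.09031146811876 n [ 0.002 -0.009  1.   ] tilt 0.008781008878271367 std 1.3591829351174025
stack scene ((562.2376708984375, 249.153076171875), (159.65245056152344, 202.559814453125), 60.56668472290039)
tray scene ((567.5485229492188, -249.198486328125), (161.5493927001953, 200.90672302246094), 61.10013961791992)
stack side ((563.0189208984375, 249.28958129882812), (157.57220458984375, 204.0000762939453), 61.16783142089844)
tray side ((567.939453125, -248.3545684814453), (161.7439422607422, 205.9088897705078), 60.96331787109375)
```

View pics/p4.png

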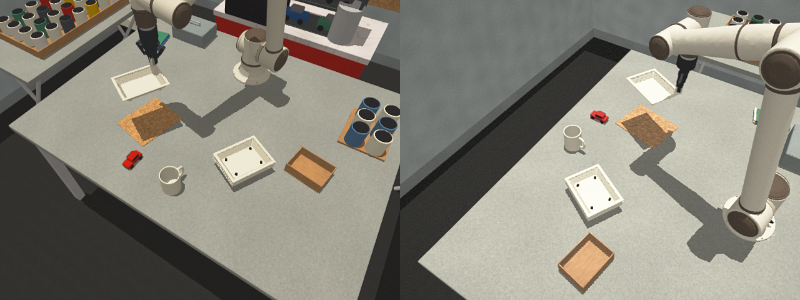

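The tray hangs level over the mat, at (140,82) in the left half. Its centre is within 2 mm of the mat's and its feet are at about 204 mm. The stack (245,160) and the mug, car and box haven't moved. I'll hand it in.

```bash
python3 -c "
from bench import *
print(job_done())"
```

```text
the job is handed in; nothing more can be done
None
```

The top tray was peeled off tab corner first and handed in held by its tab, level about 20 cm above the middle of the mat; the lower trays and bystanders stayed put, though `job_done()` returned no verdict.

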